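# Tighten the window retaining ring with the pin spanner

## Robot

A 7-joint arm with a two-finger parallel gripper is mounted at the origin on the work surface. World frame = base frame: x ahead of the robot, y to its left, z up, the work surface at z = 0. Lengths are in m, angles in rad, forces in N, time in s.
With the tool pointing down it reaches from about 0.35 to 0.775 m from the base axis. Payload 3.1 kg.
Tool frame: the origin (TCP) lies at the very end of the fingers, on their centre line; the grasp point (between the pads) lies 19 mm behind it; x points along the fingers, y is the direction in which the jaws open and shut, and the axes are right-handed (so a half turn about x gives the same grasp; the last joint's range is limited). The gripper opens to 85 mm and grips with 20 to 120 N. Pads are 22 mm wide; open, the fingers measure 114 mm over their backs; the gripper's body (76 mm by 85 mm) begins 54 mm behind the grasp point. The pads swing forward as they close: fully open they stand 13 mm farther back than shut.
Start: joints at [-1.255, 0.311, 0.014, 1.512, -0.004, 1.319, -0.027], TCP at [0.193, 0.515, 0.231] pointing down, gripper open.
Joint ranges: [-2.7, 2.7], [-0.3, 1.91], [-1.27, 1.3], [0.12, 2.57], [-1.44, 4.58], [0.2, 2.03], [-3.05, 3.05]. Speed limits (rad/s): [2.79, 2.79, 3.14, 3.14, 3.14, 3.14, 3.14].

## Interface

Orientations are given as a unit quaternion [w, x, y, z].
In Python, from station import r, grab_frame gives the robot as it stands.
- The arm moves only by the tool jog_arm, never from a script. Its argument "rows" is a list that holds one entry, the list of rows, each a list of 6 numbers: the shift along the tool's x, y, z in units of 40 mm (1.0 is 40 mm), then the turn, a rotation vector about the tool's x, y, z in units of 5 degrees (1.0 is 5 degrees). A call has 1 to 20 rows; each row is the pose to reach, as a shift and turn from the pose commanded when the call began, along the tool's axes at that moment; what a row does not reach only later rows make up. A row lasts 1/12 s, in which the tool goes at most 41.7 mm and 7.16 degrees, less where a joint would pass 70% of its speed; a pose out of reach is approached as far as the arm can. A call with a gripper value outside its range is refused whole. "claw" is the closure in counts, from 0 (fully open) to 255 (shut), set as the call begins (left out, the last holds). The fingers move at their own pace and stop on an object; the grip force is fixed at half the most. Time passes only in rows, so rows that repeat a pose let the fingers close. It gives the time, the measured TCP pose, the force and the opening at its end, in the units of the state.
- r.sense(): the state, without advancing time (a new reading comes with each control period).
- grab_frame(name): name is "scene" or "top"; returns a dict with "color" (480x640x3 uint8, blue, green, red), "K" (3x3 intrinsics, pixels), "R" (3x3) and "t" (3): a world point X has camera coordinates R X + t. Camera axes: x right, y down, z forward; pixel columns grow to the right and rows downward; lengths in m; the calibration is good to about 2 mm. A picture is of the moment at which its call begins. There is no depth.
- r.close_job(): hands the job in, once; it reports no verdict.
The state is a dict: "time_s": time; "qpos": joint angles; "qd": joint speeds; "effort": joint torques, N m; "eef_pos": TCP position; "ee_rot": TCP orientation; "wrist_force": force on the tool from outside, world axes, zero at the start; "torque": the same for the moment, N m; "width": opening from 0.0 (shut) to 1.0 (fully open).
Only numpy, scipy, OpenCV 4.12 (cv2) and the standard library are available. Lean on these libraries where they do the work, as an engineer would, in place of code of your own. Each camera call takes 0.05 s, during which the arm holds its last target. There are 200 camera calls.

## Task

Tighten the loose brass retaining ring on the steel cone: lift the red two-pin spanner from its blue rest, fit both pins fully down into a pair of opposite ring holes, and with them in turn the ring clockwise (seen from above) until it comes up against its stop, feeling your way gently and never forcing it or pressing hard. Then hang the spanner back in the slot of its rest, upright and let go; turn the ring with the spanner only and leave the other things where they are.

Things in the scene. Friction and masses are not known exactly. Their poses are not given: they have to be found in the camera images.
- cell: fixed white disc (136 mm) with a steel cone, origin under its centre. Its yaw says nothing about the holes. The brass ring on top, 70 mm across, stands 4 mm above a steel rim 86 mm across. The ring floats on a spring: pressed, it starts to give at about 2.5 N and sinks 1 mm per 2.5 N, at most 3 mm (10 N), then is rigid; it turns independently of this
- ring_face (a point): centre of the unpressed ring's top face, z up, on the cone's axis (does not follow the ring). Four round through holes, 9 mm wide, 1 mm chamfer, 10 mm deep, every 90 deg on a 24 mm radius circle about it. Their angle is NOT measured: see it, or slide the pins round the face pressing lightly (3 to 8 N) until both drop in. Over 35 N summed over both pins is forcing
- ring (a joint): angle the ring still is from tight, rad: 0 at its stop (tight), starts 0.5 to 0.85, loosest 1.1 (also a stop); clockwise from above reduces it. Does not tell where the holes are: that differs each start. Turns against about 0.2 N m of friction, more than lightly pressed pins drag on its face; at the stop the torque rises sharply: stop by 0.4 N m
- spanner_grip (a point): centre of the red grip, 50 (x) x 18 (y) x 50 mm (z up), taken from above across the 18 mm. Below it a steel bar 60 (x) x 20 x 10 mm, its flat underside 38 mm below this point. From that two pins, 5 mm thick, stand 8 mm down, at 24 mm along +x and -x (tips 46 mm below this point). About 0.18 kg. The same turned half round
- pin_a (a point): tip of the spanner's pin at +x, same axes as the spanner
- pin_b (a point): tip of the spanner's pin at -x, same axes as the spanner
- rest_top (a point): middle of the top of the fixed blue rest, a block 96 (x) x 50 (y) x 16 mm high. Along x runs a slot 64 mm long, 10 mm wide, 13 mm deep with closed ends; the spanner hangs in it with its bar lying on the upper face and its pins down in the slot
- tray: shallow aluminium parts tray, 130 x 100 x 22 mm, origin under its centre; a bystander
- spare_ring: plain brass ring without pin holes, 60 mm across, 8 mm high, lying in the tray; a bystander
- wrench: flat steel open-ended wrench lying on the table, 125 mm long, 6 mm thick; a bystander
- gonio_head: small stepped aluminium goniometer head, 48 mm across, 52 mm high, origin under its centre; a bystander
- grease_jar: amber jar, 48 mm across, 45 mm high, origin under its centre; a bystander
- pin_block: grey block 70 x 45 x 20 mm with six brass pins standing 18 mm above it; a bystander
- loupe: black stand loupe, 50 x 50 mm foot, 35 mm high; a bystander
Mind the look-alikes: they are no part of the job. There is more than one size of the part that bears spanner_grip; the job needs the smallest. Several things look just like the part that bears rest_top: the one meant starts farthest to the robot's right.

How it is judged:
On the way, in this order (a step that is already met when the one before it is completed fails the run):
1. both pins at least 5 mm down in the holes of the still loose ring (z of each of pin_a, pin_b in the frame of ring_face below -0.005 m and horizontal distance between spanner_grip and ring_face below 0.006 m and angle between spanner_grip's own z axis and vertical below 0.15 rad and value of joint ring above 0.3 rad), for 0.2 s.
2. ring turned up to its stop with both pins still in the holes (z of each of pin_a, pin_b in the frame of ring_face below -0.0045 m and horizontal distance between spanner_grip and ring_face below 0.006 m and angle between spanner_grip's own z axis and vertical below 0.15 rad and value of joint ring below 0.05 rad), for 0.1 s.
At the end, for the whole second after the job is handed in: the ring is within 0.05 rad of its stop; the spanner hangs in its rest, pins in the slot: upright within 0.12 rad, its grip centre within 15 mm of the rest's middle in plan and 34 to 40.5 mm above its upper face (value of joint ring below 0.05 rad and horizontal distance between spanner_grip and rest_top below 0.015 m and z of spanner_grip in the frame of rest_top between 0.034 and 0.0405 m and angle between spanner_grip's own z axis and vertical below 0.12 rad); the robot touches nothing.
It fails at once if spanner forced on the ring: more than 35 N between them, both pins summed (contact force between spanner and retaining_ring above 35 N).
It fails at once if ring touched by the gripper or arm (contact force between any of the fingers, the arm and retaining_ring above 1 N).
It fails at once if a bystander moved by more than 20 mm (distance of any of tray, spare_ring, wrench, gonio_head, grease_jar, pin_block, loupe from where it was at the start of the episode above 0.02 m).
It also fails if it takes over 72 s, if anything falls off the work surface, if the arm or the gripper's body presses on something with over 40 N, if the wrist force passes 120 N, or if a joint passes its speed limit or range.

## Working session

There is one attempt and no reset: what is moved stays moved. The work goes in short steps, Python scripts to look and compute and a tool call to move; the robot and the scene stay as the last step left them, time stands still between calls to the robot, and variables do not carry over. Pictures are saved under pics/ and viewed, on a budget of 10 in all, crops included, one or two more only if the job needs it, and the job is handed in when it is done.

Besides the shell and the picture viewer there is one more tool, called by a JSON object that holds its "fn" and its "kwargs", one argument or row to a line. jog_arm: Moves the arm, as the interface text tells. Its arguments: {"type":"object","properties":{"rows":{"type":"array"},"claw":{"type":"number"}},"required":["rows"]}

```bash
ls; mkdir -p pics
python3 - <<'E'
from station import r, grab_frame
import cv2, pickle
d={}
for n in ("scene","top"):
    f=grab_frame(n); d[n]=f; cv2.imwrite(f"pics/{n}0.png",f["color"]); print(n,f["K"].tolist(),f["R"].tolist(),f["t"].tolist())
pickle.dump(d,open("f0.pkl","wb"))
s=r.sense(); print({k:s[k] for k in("time_s","eef_pos","ee_rot","wrist_force","width")})
E
```

```text
pics
scene [[484.1425420338466, 0.0, 320.9538812014896], [0.0, 484.1425420338466, 235.7722399250504], [0.0, 0.0, 1.0]] [[-0.5764857755445879, 0.81678540908958, 0.022929153781220284], [0.42513415591420256, 0.3237867933922644, -0.8452355067671221], [-0.6978001863498419, -0.4775182801978611, -0.5339018561561698]] [0.3627547196704119, -0.1716795876936561, 1.48460518563322]
top [[545.8530277727472, 0.0, 324.0442093150058], [0.0, 545.8530277727472, 240.6307500116714], [0.0, 0.0, 1.0]] [[-0.007559975289720205, -0.9997133733167611, 0.022716029257788418], [-0.9863947729101131, 0.003724769924891598, -0.16435169017875195], [0.164219970616319, -0.023649467237730787, -0.9861402050165822]] [-0.034817091708872504, 0.5776891816860213, 1.2411365682003344]
{'time_s': 0.1, 'eef_pos': array([0.19236619, 0.51453228, 0.23032195]), 'ee_rot': array([ 0.69571107,  0.12502839,  0.69594247, -0.12656259]), 'wrist_force': array([-0.39048109, -0.02903249, -0.55255696]), 'width': 1.003905666226779}
```

View pics/top0.png

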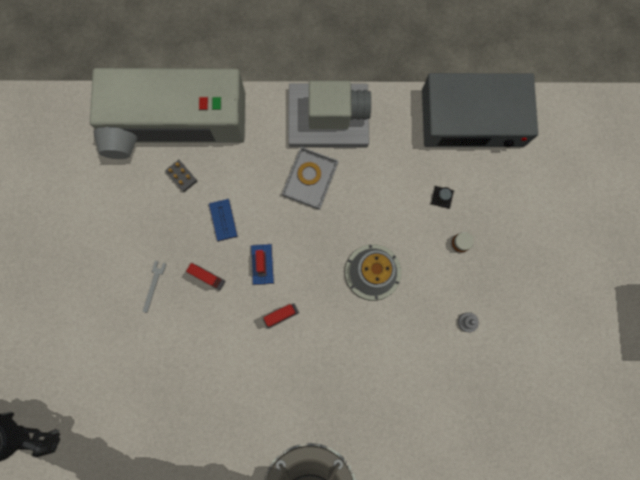

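View pics/scene0.png

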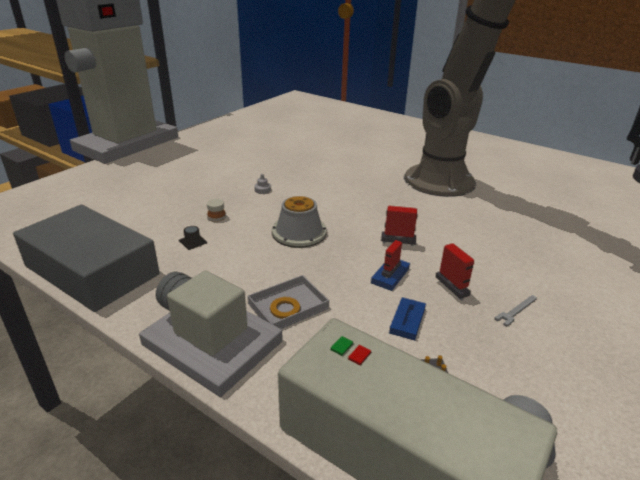

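The scene holds three red spanners, at top px (260,262), (205,275) and (281,316), and two blue rests, at (262,264) and (223,220). The rest farthest to the robot's right is (262,264), and the spanner hanging in it looks smallest. The ring sits at (377,268). I'll measure these and check the choice in a close crop.

```bash
cat > h.py <<'E'
import numpy as np, cv2, pickle
from scipy.optimize import least_squares
def ray(f,p):
    d=f["R"].T@np.linalg.solve(f["K"],[p[0],p[1],1.]); return -f["R"].T@f["t"], d
def onz(f,p,z):
    c,d=ray(f,p); return c+d*(z-c[2])/d[2]
def tri(f,p,g,q):
    (a,d),(b,e)=ray(f,p),ray(g,q); d=d/np.linalg.norm(d);e=e/np.linalg.norm(e)
    s=np.linalg.lstsq(np.c_[d,-e],b-a,rcond=None)[0]; P,Q=a+d*s[0],b+e*s[1]; return (P+Q)/2,np.linalg.norm(P-Q)
def blobs(img,kind,amin=30):
    h=cv2.cvtColor(img,cv2.COLOR_BGR2HSV); H,S,V=cv2.split(h)
    m={"red":((H<6)|(H>174))&(S>150)&(V>60),"blue":(H>100)&(H<125)&(S>120)&(V>40),"brass":(H>9)&(H<25)&(S>130)&(V>70)}[kind].astype(np.uint8)*255
    return [c for c in cv2.findContours(m,cv2.RETR_EXTERNAL,cv2.CHAIN_APPROX_NONE)[0] if cv2.contourArea(c)>amin]
E
python3 - <<'E'
from h import *
d=pickle.load(open("f0.pkl","rb"))
for n in d:
    for k in("red","blue","brass"):
        for c in blobs(d[n]["color"],k):
            (x,y),(w,h),a=cv2.minAreaRect(c)
            if w*h>8000: continue
            print(n,k,np.round([x,y,w,h,a],1),cv2.contourArea(c), np.round(onz(d[n],(x,y),{"red":.079,"blue":.016,"brass":.08}[k]),4))
t=d["top"]["color"]; s=d["scene"]["color"]
a=cv2.resize(t[205:345,180:310],(520,560),interpolation=cv2.INTER_CUBIC)
b=cv2.resize(t[248:288,357:397],(280,280),interpolation=cv2.INTER_CUBIC)
c=cv2.resize(s[185:225,275:325],(280,224),interpolation=cv2.INTER_CUBIC)
o=np.zeros((560,800,3),np.uint8); o[:,:520]=a; o[:280,520:]=b; o[280:504,520:]=c
cv2.imwrite("pics/crop1.png",o)
E
```

```text
scene red [359.1 354.5  13.9  19.7  38.7] 224.0 [0.8339 0.2153 0.079 ]
scene red [455.8 265.9  31.   41.2  14. ] 896.0 [0.5149 0.2462 0.079 ]
scene red [392.1 254.8  13.7  30.9  10. ] 269.5 [0.5572 0.1257 0.079 ]
scene red [400.7 221.1  28.8  28.6   6. ] 753.5 [0.4234 0.0763 0.079 ]
scene red [107.1  10.7   6.5   8.2  78.7] 42.0 [-1.0589 -3.1992  0.079 ]
scene blue [407.1 317.6  26.3  37.4  17.5] 875.5 [0.6431 0.2112 0.016 ]
scene blue [390.8 271.6  21.4  35.2  39.8] 266.5 [0.5305 0.1154 0.016 ]
scene blue [ 66.2 131.6  63.9  21.4  75.4] 947.5 [ 0.4864 -1.2038  0.016 ]
scene blue [ 85.7 114.   37.1   3.1  77. ] 70.0 [ 0.3344 -1.3241  0.016 ]
scene blue [379.9  53.8  64.3 113.    4.6] 5838.0 [-1.3915 -0.9911  0.016 ]
scene brass [440.5 363.4  14.8   6.9  66. ] 44.5 [0.776  0.3265 0.08  ]
scene brass [284.4 306.2  19.6  28.5  71.6] 432.0 [0.815  0.0504 0.08  ]
scene brass [216.1 214.3   5.7  16.2  86.2] 56.5 [ 0.6581 -0.2778  0.08  ]
scene brass [299.  203.5  13.   28.   90. ] 297.5 [ 0.5002 -0.1582  0.08  ]
scene brass [  4.3 186.6   6.3  11.1  71.6] 53.0 [ 0.8784 -0.7935  0.08  ]
sce
[... 219 characters left out ...]
e brass [32.6 51.8 73.8 41.4 15.1] 2231.0 [ 0.0431 -2.2172  0.08  ]
scene brass [346.7   9.8   7.8  15.8  15.9] 38.0 [-2.4311 -1.899   0.08  ]
top red [278.9 314.9  10.5  30.5  62.4] 277.5 [0.4033 0.0654 0.079 ]
top red [201.7 274.2  29.9   9.5  28.6] 249.5 [0.4961 0.2411 0.079 ]
top red [259.6 261.   20.4   7.8  85.9] 133.0 [0.5257 0.1101 0.079 ]
top red [203. 103.  10.   6.  90.] 60.0 [0.9074 0.2499 0.079 ]
top blue [262.  264.1  37.6  18.4  86.2] 271.5 [0.5264 0.1105 0.016 ]
top blue [222.6 219.6  36.8  18.7  77.3] 636.0 [0.6356 0.2069 0.016 ]
top brass [376.3 268.3  29.   28.3  45. ] 640.5 [ 0.5077 -0.1564  0.08  ]
top brass [308.5 173.   20.   21.   90. ] 347.0 [ 0.7334 -0.002   0.08  ]
```

View pics/crop1.png

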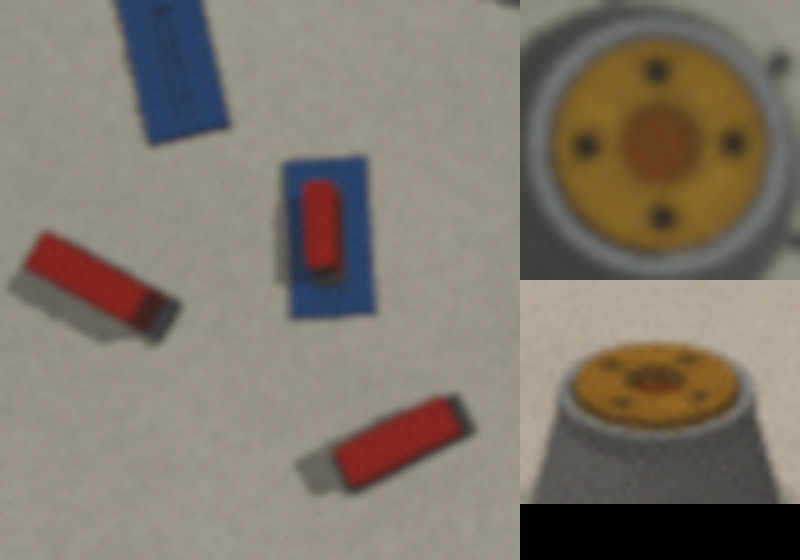

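The crop shows the spanner in the right-hand rest is the smallest, with a grip of about 20 px against 30 px for the other two. The ring's four holes show at crop px (657,70), (733,143), (663,217) and (587,146). Next come the positions and the tool axes.

Run:
```python
from h import *
from station import r
from scipy.spatial.transform import Rotation as Ro
d=pickle.load(open("f0.pkl","rb")); T,S=d["top"],d["scene"]
ht=[(357+(x-520+.5)/7-.5,248+(y+.5)/7-.5) for x,y in((657,70),(733,143),(663,217),(587,146))]
hs=[(275+(x-520+.5)/5.6-.5,185+(y-280+.5)/5.6-.5) for x,y in((614,364),(689,358),(702,397),(622,402))]
P,e=tri(T,np.mean(ht,0),S,np.mean(hs,0)); print("ring",P.round(4),"gap",e.round(4))
H=np.array([onz(T,p,P[2]) for p in ht]); c=H.mean(0); print(c.round(4),"rad",np.linalg.norm(H-c,axis=1).round(4),"ang",np.degrees(np.arctan2(*(H-c)[:,1::-1].T)).round(1) if 0 else np.degrees(np.arctan2((H-c)[:,1],(H-c)[:,0])).round(1))
for k,z in(("blue",.016),("red",.079)):
    for c in blobs(T["color"],k):
        q=cv2.boxPoints(cv2.minAreaRect(c)); m=q.mean(0)
        if abs(m[0]-261)<6 and abs(m[1]-263)<6:
            W=np.array([onz(T,p,z) for p in q]); L=[W[(i+1)%4]-W[i] for i in range(4)]
            print(k,W.mean(0).round(4),[(round(float(np.linalg.norm(l)),4),round(float(np.degrees(np.arctan2(l[1],l[0]))),1)) for l in L])
s=r.sense();R=Ro.from_quat(s["ee_rot"],scalar_first=True).as_matrix();print(R.round(3),s["qpos"].round(3))
```

```text
ring [ 0.5064 -0.1551  0.0867] gap 0.0027
[ 0.5072 -0.1563  0.0867] rad [0.0242 0.0238 0.0238 0.0238] ang [   1.   -89.6 -179.    91.4]
blue [0.5267 0.1105 0.016 ] [(0.0443, -86.4), (0.091, -175.7), (0.0438, 93.5), (0.091, 4.6)]
red [0.5257 0.1102 0.079 ] [(0.0179, -86.1), (0.047, -175.4), (0.0178, 93.8), (0.0469, 4.8)]
[[-0.001  0.35   0.937]
 [-0.002  0.937 -0.35 ]
 [-1.    -0.002  0.   ]] [-1.255  0.312  0.014  1.513 -0.004  1.319 -0.027]
```

{"fn": "jog_arm", "kwargs": {
  "rows": [
    [[1.5,-6.55,11.36,-5,0,0],[1.5,-6.55,11.36,-5,0,0],[1.5,-6.55,11.36,-5,0,0],[1.5,-6.55,11.36,-5,0,0],[1.5,-6.55,11.36,-5,0,0],[1.5,-6.55,11.36,-5,0,0],[1.5,-6.55,11.36,-5,0,0],[1.5,-6.55,11.36,-5,0,0],[1.5,-6.55,11.36,-5,0,0],[1.5,-6.55,11.36,-5,0,0],[1.5,-6.55,11.36,-5,0,0],[1.5,-6.55,11.36,-5,0,0],[1.5,-6.55,11.36,-5,0,0],[1.5,-6.55,11.36,-5,0,0],[1.5,-6.55,11.36,-5,0,0],[1.5,-6.55,11.36,-5,0,0],[1.5,-6.55,11.36,-5,0,0],[1.5,-6.55,11.36,-5,0,0]]
  ],
  "claw": 90
}}

```text
time_s: 1.6
eef_pos: [0.5256, 0.1127, 0.1713]
ee_rot: [0.706, -0.029, 0.707, 0.029]
wrist_force: [-0.9, 0.4, -0.5]
width: 0.646
```

{"fn": "jog_arm", "kwargs": {
  "rows": [
    [[0.8,0,0,0,0,0],[1.6,0,0,0,0,0],[2.4,0,0,0,0,0],[3.0,0,0,0,0,0],[3.35,0,0,0,0,0],[3.35,0,0,0,0,0],[3.35,0,0,0,0,0],[3.35,0,0,0,0,0],[3.35,0,0,0,0,0]]
  ]
}}

```text
time_s: 2.35
eef_pos: [0.5279, 0.1114, 0.0391]
ee_rot: [0.708, -0.028, 0.705, 0.028]
wrist_force: [0.6, -0.4, 1.1]
width: 0.644
```

Run:
```python
from station import r, grab_frame
import cv2
s=r.sense(); print(s["eef_pos"],s["wrist_force"])
o=[]
for n,(x,y) in (("top",(262,264)),("scene",(391,256))):
    f=grab_frame(n); c=f["color"][y-40:y+40,x-40:x+40]; o.append(cv2.resize(c,(400,400),interpolation=cv2.INTER_CUBIC))
cv2.imwrite("pics/g1.png",cv2.hconcat(o))
```

```text
[0.52794628 0.11144086 0.03908547] [ 0.62405248 -0.43991181  1.09700378]
```

View pics/g1.png

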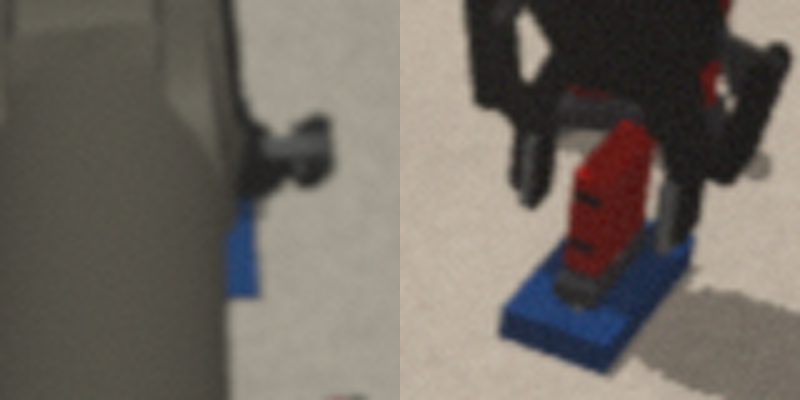

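The fingers straddle the red grip in the scene view (about px (610,200)), with the bar lying on the blue rest. Closing.

{"fn": "jog_arm", "kwargs": {
  "rows": [
    [[0,0,0,0,0,0],[0,0,0,0,0,0],[0,0,0,0,0,0],[0,0,0,0,0,0],[0,0,0,0,0,0],[0,0,0,0,0,0],[0,0,0,0,0,0],[0,0,0,0,0,0]]
  ],
  "claw": 255
}}

```text
time_s: 3.12
eef_pos: [0.5268, 0.1109, 0.0377]
ee_rot: [0.707, -0.028, 0.706, 0.028]
wrist_force: [-0.4, -0.0, 4.7]
width: 0.203
```

{"fn": "jog_arm", "kwargs": {
  "rows": [
    [[-0.2,0,0,0,0,0],[-0.5,0,0,0,0,0],[-1.0,0,0,0,0,0],[-1.7,0,0,0,0,0],[-2.5,0,0,0,0,0],[-3.1,0,0,0,0,0],[-3.3,0,0,0,0,0],[-3.3,0,0,0,0,0],[-3.3,0,0,0,0,0],[-3.3,0,0,0,0,0]]
  ]
}}

```text
time_s: 3.95
eef_pos: [0.5247, 0.1103, 0.1669]
ee_rot: [0.705, -0.028, 0.708, 0.027]
wrist_force: [-0.6, 0.0, -3.2]
width: 0.203
```

Run:
```python
from station import r, grab_frame
from h import *
from scipy.spatial.transform import Rotation as Ro
s=r.sense(); print(s["eef_pos"],s["wrist_force"],s["torque"],s["width"])
R=Ro.from_quat(s["ee_rot"],scalar_first=True).as_matrix();print(R.round(4))
f=grab_frame("scene"); 
p=f["R"]@(s["eef_pos"]+[0,0,-.01])+f["t"]; u=(f["K"]@p/p[2])[:2]; x,y=u.astype(int); print(u)
cv2.imwrite("pics/g2.png",cv2.resize(f["color"][y-45:y+45,x-60:x+60],(800,600),interpolation=cv2.INTER_CUBIC))
```

```text
[0.52468535 0.11034312 0.16690523] [-0.60625074  0.03341349 -3.1879543 ] [0.01531936 0.01784306 0.01533688] 0.2033703246571976
[[-4.700e-03 -7.860e-02  9.969e-01]
 [-1.200e-03  9.969e-01  7.860e-02]
 [-1.000e+00 -9.000e-04 -4.800e-03]]
[396.87985632 213.33436769]
```

View pics/g2.png

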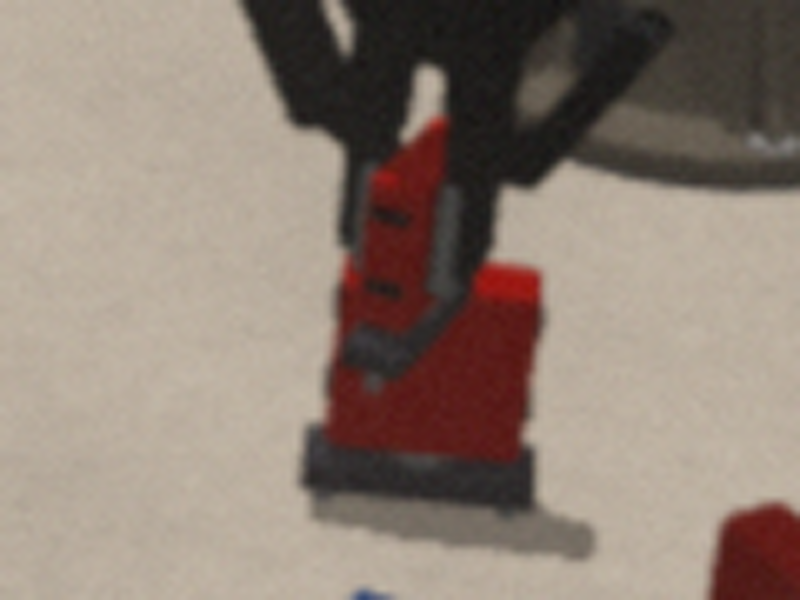

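The spanner is held upright and clear of the rest, with its bar at crop px (420,465). Now to a point above the ring, with the pins lined up with the holes.

{"fn": "jog_arm", "kwargs": {
  "rows": [
    [[0,-0.5,-0.1,0.74,0,0],[0,-1.3,-0.2,0.74,0,0],[0,-2.2,-0.4,0.74,0,0],[0,-3.1,-0.5,0.74,0,0],[0,-4.0,-0.6,0.74,0,0],[0,-4.9,-0.7,0.74,0,0],[0,-5.7,-0.8,0.74,0,0],[0,-6.3,-0.9,0.74,0,0],[0,-6.6,-0.94,0.74,0,0],[0,-6.6,-0.94,0.74,0,0],[0,-6.6,-0.94,0.74,0,0],[0,-6.6,-0.94,0.74,0,0],[0,-6.6,-0.94,0.74,0,0],[0,-6.6,-0.94,0.74,0,0],[0,-6.6,-0.94,0.74,0,0]]
  ]
}}

```text
time_s: 5.25
eef_pos: [0.51, -0.154, 0.1692]
ee_rot: [0.707, -0.006, 0.707, 0.006]
wrist_force: [0.1, -0.2, -0.9]
width: 0.201
```

```bash
cat > st.py <<'E'
from station import r
import numpy as np
from scipy.spatial.transform import Rotation as Ro
s=r.sense(); R=Ro.from_quat(s["ee_rot"],scalar_first=True).as_matrix()
print("t",round(s["time_s"],2),"tcp",s["eef_pos"].round(4),"F",s["wrist_force"].round(2),"M",s["torque"].round(3),"w",round(s["width"],3),"yaw",np.degrees(np.arctan2(R[1,2],R[0,2])).round(2),"tilt",R[:2,0].round(4))
c=np.array([.508,-.1557]); d=c-s["eef_pos"][:2]; print("to ring tool y,z units",(R[:2,1]@d/.04).round(3),(R[:2,2]@d/.04).round(3))
E
python3 st.py
```

```text
t 5.25 tcp [ 0.51   -0.154   0.1692] F [ 0.09 -0.19 -0.93] M [ 0.029 -0.024 -0.016] w 0.201 yaw 0.94 tilt [-0.0001  0.0005]
to ring tool y,z units -0.041 -0.051
```

{"fn": "jog_arm", "kwargs": {
  "rows": [
    [[0.3,-0.04,-0.05,0,0,0],[0.6,-0.04,-0.05,0,0,0],[0.9,-0.04,-0.05,0,0,0],[1.0,-0.04,-0.05,0,0,0],[1.0,-0.04,-0.05,0,0,0],[1.0,-0.04,-0.05,0,0,0],[1.0,-0.04,-0.05,0,0,0]]
  ]
}}

```text
time_s: 5.83
eef_pos: [0.5085, -0.1572, 0.1301]
ee_rot: [0.708, -0.005, 0.707, 0.005]
wrist_force: [-0.1, 0.6, -1.7]
width: 0.203
```

```bash
python3 st.py
python3 - <<'E'
from station import r, grab_frame
from h import *
f=grab_frame("scene"); x,y=300,190
cv2.imwrite("pics/r1.png",cv2.resize(f["color"][y-45:y+45,x-60:x+60],(800,600),interpolation=cv2.INTER_CUBIC))
E
python3 st.py
```

```text
t 5.83 tcp [ 0.5085 -0.1572  0.1301] F [-0.15  0.6  -1.66] M [ 0.02  -0.033 -0.001] w 0.203 yaw 0.82 tilt [ 0.0016 -0.0004]
to ring tool y,z units 0.037 -0.011
t 5.88 tcp [ 0.5085 -0.1572  0.1302] F [-0.55  0.09 -2.17] M [-0.019 -0.057 -0.038] w 0.202 yaw 0.82 tilt [ 0.0018 -0.0004]
to ring tool y,z units 0.038 -0.013
```

View pics/r1.png

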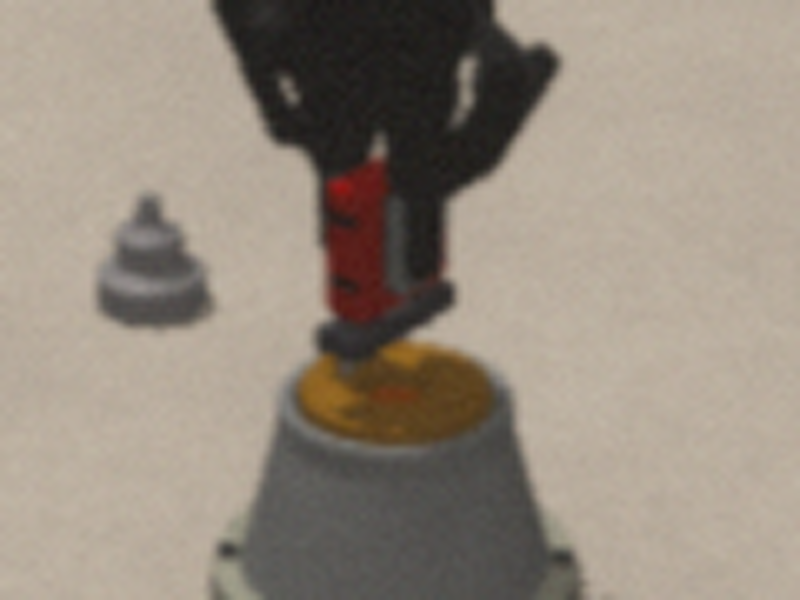

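The pins stand over the ring (near pin about px (345,368)). Feeling downward gently.

{"fn": "jog_arm", "kwargs": {
  "rows": [
    [[0.15,0.04,-0.01,0,0,0],[0.25,0.04,-0.01,0,0,0],[0.3,0.04,-0.01,0,0,0],[0.33,0.04,-0.01,0,0,0],[0.36,0.04,-0.01,0,0,0],[0.38,0.04,-0.01,0,0,0],[0.4,0.04,-0.01,0,0,0],[0.4,0.04,-0.01,0,0,0]]
  ]
}}

```text
time_s: 6.55
eef_pos: [0.5073, -0.1555, 0.1132]
ee_rot: [0.707, -0.005, 0.707, 0.005]
wrist_force: [0.1, -0.3, -1.9]
width: 0.204
```

```bash
python3 st.py
```

```text
t 6.55 tcp [ 0.5073 -0.1555  0.1132] F [ 0.07 -0.26 -1.94] M [-0.052  0.031 -0.003] w 0.204 yaw 0.8 tilt [-0.  0.]
to ring tool y,z units -0.005 0.017
```

{"fn": "jog_arm", "kwargs": {
  "rows": [
    [[0.03,0,0,0,0,0],[0.06,0,0,0,0,0],[0.08,0,0,0,0,0],[0.1,0,0,0,0,0],[0.1,0,0,0,0,0],[0.1,0,0,0,0,0]]
  ]
}}

```text
time_s: 7.05
eef_pos: [0.5073, -0.1555, 0.1092]
ee_rot: [0.707, -0.005, 0.707, 0.005]
wrist_force: [-0.6, 0.4, -1.8]
width: 0.205
```

```bash
python3 st.py
```

```text
t 7.05 tcp [ 0.5073 -0.1555  0.1092] F [-0.58  0.45 -1.81] M [ 0.019 -0.04  -0.055] w 0.205 yaw 0.8 tilt [-0.0001  0.    ]
to ring tool y,z units -0.006 0.017
```

{"fn": "jog_arm", "kwargs": {
  "rows": [
    [[0.02,0,0,0,0,0],[0.04,0,0,0,0,0],[0.05,0,0,0,0,0],[0.05,0,0,0,0,0],[0.05,0,0,0,0,0]]
  ]
}}

```text
time_s: 7.47
eef_pos: [0.5075, -0.1555, 0.1075]
ee_rot: [0.707, -0.005, 0.707, 0.005]
wrist_force: [-0.1, 1.2, -0.8]
width: 0.203
```

```bash
python3 st.py
```

```text
t 7.47 tcp [ 0.5075 -0.1555  0.1075] F [-0.06  1.2  -0.84] M [0.009 0.043 0.038] w 0.203 yaw 0.8 tilt [ 0.0004 -0.    ]
to ring tool y,z units -0.004 0.013
```

{"fn": "jog_arm", "kwargs": {
  "rows": [
    [[0.02,0,0,0,0,0],[0.03,0,0,0,0,0],[0.04,0,0,0,0,0],[0.04,0,0,0,0,0],[0.04,0,0,0,0,0]]
  ]
}}

```text
time_s: 7.88
eef_pos: [0.5075, -0.1555, 0.1061]
ee_rot: [0.707, -0.005, 0.707, 0.005]
wrist_force: [-1.1, 0.1, 4.0]
width: 0.204
```

```bash
python3 st.py
```

```text
t 7.88 tcp [ 0.5075 -0.1555  0.1061] F [-1.07  0.1   4.02] M [0.11  0.294 0.022] w 0.204 yaw 0.8 tilt [0.0005 0.    ]
to ring tool y,z units -0.004 0.012
```

The bar has met the ring at about +6 N, some 10 mm below the expected pin contact height, so the pins are in. I'll back off slightly and start turning clockwise (+tool x).

{"fn": "jog_arm", "kwargs": {
  "rows": [
    [[-0.03,0,0,0,0,0],[-0.03,0,0,0,0,0],[-0.03,0,0,0,0,0],[-0.03,0,0,0.3,0,0],[-0.03,0,0,0.6,0,0],[-0.03,0,0,0.9,0,0],[-0.03,0,0,1.2,0,0],[-0.03,0,0,1.5,0,0],[-0.03,0,0,1.8,0,0],[-0.03,0,0,2.1,0,0],[-0.03,0,0,2.4,0,0],[-0.03,0,0,2.7,0,0],[-0.03,0,0,3.0,0,0],[-0.03,0,0,3.0,0,0]]
  ]
}}

```text
time_s: 9.05
eef_pos: [0.5074, -0.1558, 0.1069]
ee_rot: [0.702, 0.088, 0.702, -0.088]
wrist_force: [-0.0, -0.4, 1.6]
width: 0.203
```

```bash
python3 st.py
```

```text
t 9.05 tcp [ 0.5074 -0.1558  0.1069] F [-0.   -0.4   1.57] M [-0.194  0.009  0.14 ] w 0.203 yaw -14.3 tilt [ 0.0001 -0.0004]
to ring tool y,z units 0.006 0.015
```

{"fn": "jog_arm", "kwargs": {
  "rows": [
    [[-0.01,0,0,0.2,0,0],[-0.01,0,0,0.4,0,0],[-0.01,0,0,0.6,0,0],[-0.01,0,0,0.8,0,0],[-0.01,0,0,1.0,0,0],[-0.01,0,0,1.2,0,0],[-0.01,0,0,1.4,0,0],[-0.01,0,0,1.6,0,0],[-0.01,0,0,1.8,0,0],[-0.01,0,0,2.0,0,0]]
  ]
}}

```text
time_s: 9.88
eef_pos: [0.5071, -0.1562, 0.1073]
ee_rot: [0.691, 0.149, 0.691, -0.149]
wrist_force: [-0.3, -3.6, 0.1]
width: 0.206
```

```bash
python3 st.py
```

```text
t 9.88 tcp [ 0.5071 -0.1562  0.1073] F [-0.35 -3.59  0.08] M [-0.824  0.117  0.17 ] w 0.206 yaw -24.32 tilt [-0.0002 -0.001 ]
to ring tool y,z units 0.021 0.014
```

{"fn": "jog_arm", "kwargs": {
  "rows": [
    [[0,-0.015,0.005,0.1,0,0],[0,-0.015,0.005,0.3,0,0],[0,-0.015,0.005,0.5,0,0],[0,-0.015,0.005,0.7,0,0],[0,-0.015,0.005,0.9,0,0],[0,-0.015,0.005,1.1,0,0]]
  ]
}}

```text
time_s: 10.38
eef_pos: [0.507, -0.1565, 0.1073]
ee_rot: [0.683, 0.182, 0.683, -0.182]
wrist_force: [-0.8, -4.5, 0.8]
width: 0.203
```

```bash
python3 st.py
```

```text
t 10.38 tcp [ 0.507  -0.1565  0.1073] F [-0.8  -4.48  0.77] M [-0.997  0.34   0.247] w 0.203 yaw -29.81 tilt [-0.0004 -0.0005]
to ring tool y,z units 0.031 0.011
```

{"fn": "jog_arm", "kwargs": {
  "rows": [
    [[0,-0.02,0.01,0,0,0],[0,-0.025,0.012,0.15,0,0],[0,-0.025,0.012,0.3,0,0],[0,-0.025,0.012,0.45,0,0],[0,-0.025,0.012,0.6,0,0]]
  ]
}}

```text
time_s: 10.8
eef_pos: [0.507, -0.1568, 0.1072]
ee_rot: [0.678, 0.2, 0.679, -0.199]
wrist_force: [-1.1, -2.1, -0.1]
width: 0.208
```

```bash
python3 st.py
```

```text
t 10.8 tcp [ 0.507  -0.1568  0.1072] F [-1.06 -2.1  -0.1 ] M [-0.502  0.437  0.242] w 0.208 yaw -32.75 tilt [-0.0006  0.0006]
to ring tool y,z units 0.037 0.007
```

{"fn": "jog_arm", "kwargs": {
  "rows": [
    [[0,-0.01,0.015,0.12,0,0],[0,-0.01,0.015,0.25,0,0],[0,-0.01,0.015,0.37,0,0],[0,-0.01,0.015,0.5,0,0]]
  ]
}}

```text
time_s: 11.13
eef_pos: [0.5069, -0.157, 0.107]
ee_rot: [0.673, 0.214, 0.675, -0.214]
wrist_force: [-2.6, -0.6, 1.8]
width: 0.204
```

```bash
python3 st.py
```

```text
t 11.13 tcp [ 0.5069 -0.157   0.107 ] F [-2.57 -0.59  1.79] M [-0.036  0.687  0.257] w 0.204 yaw -35.23 tilt [-0.0014  0.0014]
to ring tool y,z units 0.043 0.002
```

{"fn": "jog_arm", "kwargs": {
  "rows": [
    [[0,-0.01,-0.015,0.12,0,0],[0,-0.01,-0.015,0.25,0,0],[0,-0.01,-0.015,0.37,0,0],[0,-0.01,-0.015,0.5,0,0]]
  ]
}}

```text
time_s: 11.47
eef_pos: [0.5068, -0.1572, 0.1072]
ee_rot: [0.669, 0.229, 0.669, -0.228]
wrist_force: [-2.5, 1.1, 0.2]
width: 0.203
```

```bash
python3 st.py
```

```text
t 11.47 tcp [ 0.5068 -0.1572  0.1072] F [-2.47  1.05  0.22] M [0.202 0.484 0.214] w 0.203 yaw -37.73 tilt [-0.0002  0.0009]
to ring tool y,z units 0.048 0.001
```

{"fn": "jog_arm", "kwargs": {
  "rows": [
    [[0,-0.005,-0.015,0.12,0,0],[0,-0.005,-0.015,0.25,0,0],[0,-0.005,-0.015,0.37,0,0],[0,-0.005,-0.015,0.5,0,0]]
  ]
}}

```text
time_s: 11.8
eef_pos: [0.5066, -0.1574, 0.1074]
ee_rot: [0.664, 0.243, 0.664, -0.243]
wrist_force: [-1.3, 1.3, 0.5]
width: 0.206
```

```bash
python3 st.py
```

```text
t 11.8 tcp [ 0.5066 -0.1574  0.1074] F [-1.26  1.28  0.52] M [0.205 0.156 0.431] w 0.206 yaw -40.2 tilt [0.0007 0.0001]
to ring tool y,z units 0.054 -0.0
```

The torque has jumped to 0.43 N m, so this looks like the stop. I'll hold and read again without turning further.

{"fn": "jog_arm", "kwargs": {
  "rows": [
    [[0,0,0,0,0,0],[0,0,0,0,0,0]]
  ]
}}

```text
time_s: 11.97
eef_pos: [0.5066, -0.1573, 0.1074]
ee_rot: [0.664, 0.243, 0.664, -0.243]
wrist_force: [-0.6, 1.6, 0.4]
width: 0.203
```

```bash
python3 st.py
```

```text
t 11.97 tcp [ 0.5066 -0.1573  0.1074] F [-0.6   1.63  0.41] M [0.272 0.105 0.365] w 0.203 yaw -40.16 tilt [0.0007 0.0002]
to ring tool y,z units 0.054 0.0
```

The held torque is 0.37 N m, against 0.2–0.25 while turning, so the ring is on its stop. I'll relax into the slack and lift out.

{"fn": "jog_arm", "kwargs": {
  "rows": [
    [[0,0,0,-0.2,0,0],[0,0,0,-0.4,0,0],[0,0,0,-0.6,0,0],[0,0,0,-0.8,0,0],[0,0,0,-0.8,0,0],[-0.05,0,0,-0.8,0,0],[-0.1,0,0,-0.8,0,0]]
  ]
}}

```text
time_s: 12.55
eef_pos: [0.5057, -0.1579, 0.111]
ee_rot: [0.672, 0.22, 0.672, -0.22]
wrist_force: [0.1, 0.3, -1.6]
width: 0.202
```

```bash
python3 st.py
```

```text
t 12.55 tcp [ 0.5057 -0.1579  0.111 ] F [ 0.07  0.3  -1.62] M [ 0.018 -0.021 -0.021] w 0.202 yaw -36.22 tilt [-0.0009 -0.0002]
to ring tool y,z units 0.078 0.013
```

Free of load, so lift straight up.

{"fn": "jog_arm", "kwargs": {
  "rows": [
    [[-0.1,0,0,0,0,0],[-0.25,0,0,0,0,0],[-0.4,0,0,0,0,0],[-0.7,0,0,0,0,0],[-1.1,0,0,0,0,0],[-1.4,0,0,0,0,0],[-1.5,0,0,0,0,0],[-1.5,0,0,0,0,0],[-1.5,0,0,0,0,0]]
  ]
}}

```text
time_s: 13.3
eef_pos: [0.506, -0.1577, 0.1713]
ee_rot: [0.672, 0.22, 0.672, -0.22]
wrist_force: [0.3, -0.4, -2.1]
width: 0.204
```

```bash
python3 st.py
python3 - <<'E'
from station import r
import numpy as np
from scipy.spatial.transform import Rotation as Ro
s=r.sense(); R=Ro.from_quat(s["ee_rot"],scalar_first=True).as_matrix()
d=np.array([.5268,.1109])-s["eef_pos"][:2]; print("to rest y,z",R[:2,1]@d/.04,R[:2,2]@d/.04)
E
```

```text
t 13.3 tcp [ 0.506  -0.1577  0.1713] F [ 0.3  -0.42 -2.07] M [-0.012  0.033  0.002] w 0.204 yaw -36.2 tilt [-0.      0.0001]
to ring tool y,z units 0.069 0.011
to rest y,z 5.725347137814527 -3.5458191228715443
```

{"fn": "jog_arm", "kwargs": {
  "rows": [
    [[0,0.5,-0.3,-0.8,0,0],[0,1.2,-0.7,-1.8,0,0],[0,1.9,-1.2,-2.8,0,0],[0,2.6,-1.6,-3.9,0,0],[0,3.4,-2.1,-5.0,0,0],[0,4.2,-2.6,-6.1,0,0],[0,5.0,-3.1,-7.2,0,0],[0,5.5,-3.4,-7.9,0,0],[0,5.72,-3.54,-8.14,0,0],[0,5.72,-3.54,-8.14,0,0],[0,5.72,-3.54,-8.14,0,0],[0,5.72,-3.54,-8.14,0,0],[0,5.72,-3.54,-8.14,0,0],[0,5.72,-3.54,-8.14,0,0]]
  ]
}}

```text
time_s: 14.47
eef_pos: [0.5272, 0.108, 0.1714]
ee_rot: [0.707, -0.027, 0.707, 0.026]
wrist_force: [-0.0, 0.6, -1.0]
width: 0.205
```

```bash
cat > st2.py <<'E'
from station import r
import numpy as np
from scipy.spatial.transform import Rotation as Ro
s=r.sense(); R=Ro.from_quat(s["ee_rot"],scalar_first=True).as_matrix()
d=np.array([.5268,.1109])-s["eef_pos"][:2]; print("to rest y,z",R[:2,1]@d/.04,R[:2,2]@d/.04)
E
python3 st.py; python3 st2.py
python3 - <<'E'
from station import grab_frame
from h import *
t=grab_frame("top")["color"];s=grab_frame("scene")["color"]
b=cv2.resize(t[248:288,357:397],(400,400),interpolation=cv2.INTER_CUBIC)
c=cv2.resize(s[200:280,350:430],(400,400),interpolation=cv2.INTER_CUBIC)
cv2.imwrite("pics/r2.png",cv2.hconcat([b,c]))
E
```

```text
t 14.47 tcp [0.5272 0.108  0.1714] F [-0.02  0.65 -1.02] M [0.013 0.01  0.047] w 0.205 yaw 4.25 tilt [ 0.0001 -0.001 ]
to ring tool y,z units -6.539 -0.968
to rest y,z 0.07293727064186328 -0.005030812497406255
```

View pics/r2.png

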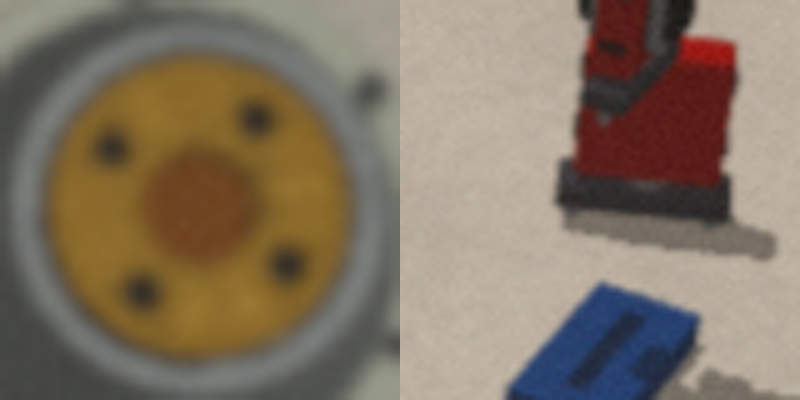

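The ring's holes have turned about 34° clockwise: hole pair (255,118)/(143,292), 33° from the vertical. That is 0.60 rad, inside the 0.5–0.85 start range. The empty slot is at crop px (605,350). Descending partway to the rest.

{"fn": "jog_arm", "kwargs": {
  "rows": [
    [[0.6,0.06,0,0,0,0],[1.3,0.06,0,0,0,0],[2.0,0.06,0,0,0,0],[2.4,0.06,0,0,0,0],[2.4,0.06,0,0,0,0],[2.4,0.06,0,0,0,0],[2.4,0.06,0,0,0,0],[2.4,0.06,0,0,0,0]]
  ]
}}

```text
time_s: 15.23
eef_pos: [0.5286, 0.1131, 0.0772]
ee_rot: [0.708, -0.027, 0.705, 0.028]
wrist_force: [-0.1, 1.1, -1.5]
width: 0.199
```

```bash
python3 st.py; python3 st2.py
```

```text
t 15.23 tcp [0.5286 0.1131 0.0772] F [-0.13  1.07 -1.48] M [ 0.012  0.011 -0.03 ] w 0.199 yaw 4.49 tilt [0.0039 0.001 ]
to ring tool y,z units -6.66 -1.038
to rest y,z -0.05246282123622576 -0.04838764560814357
```

{"fn": "jog_arm", "kwargs": {
  "rows": [
    [[0.1,-0.04,-0.04,0,0,0],[0.25,-0.04,-0.04,0,0,0],[0.4,-0.04,-0.04,0,0,0],[0.55,-0.04,-0.04,0,0,0],[0.55,-0.04,-0.04,0,0,0],[0.55,-0.04,-0.04,0,0,0],[0.55,-0.04,-0.04,0,0,0],[0.55,-0.04,-0.04,0,0,0]]
  ]
}}

```text
time_s: 15.9
eef_pos: [0.5257, 0.1113, 0.0535]
ee_rot: [0.707, -0.028, 0.706, 0.028]
wrist_force: [0.6, 0.7, -1.8]
width: 0.201
```

```bash
python3 st.py; python3 st2.py
```

```text
t 15.9 tcp [0.5257 0.1113 0.0535] F [ 0.58  0.73 -1.81] M [ 0.006 -0.002 -0.001] w 0.201 yaw 4.51 tilt [0.0006 0.0001]
to ring tool y,z units -6.621 -0.965
to rest y,z -0.013184463585748976 0.027044323817984682
```

{"fn": "jog_arm", "kwargs": {
  "rows": [
    [[0.06,-0.01,0.02,0,0,0],[0.12,-0.01,0.02,0,0,0],[0.18,-0.01,0.02,0,0,0],[0.24,-0.01,0.02,0,0,0],[0.3,-0.01,0.02,0,0,0],[0.3,-0.01,0.02,0,0,0]]
  ]
}}

```text
time_s: 16.4
eef_pos: [0.5256, 0.1108, 0.0406]
ee_rot: [0.706, -0.028, 0.707, 0.028]
wrist_force: [-0.6, 0.6, -2.5]
width: 0.207
```

```bash
python3 st.py; python3 st2.py
```

```text
t 16.4 tcp [0.5256 0.1108 0.0406] F [-0.58  0.62 -2.51] M [-0.004 -0.049  0.005] w 0.207 yaw 4.5 tilt [-0.0013 -0.0003]
to ring tool y,z units -6.608 -0.962
to rest y,z -0.0007503877742998915 0.02965189799480057
```

Pins are in the slot without contact. Now the last 3 mm.

{"fn": "jog_arm", "kwargs": {
  "rows": [
    [[0.03,0,0,0,0,0],[0.05,0,0,0,0,0],[0.07,0,0,0,0,0],[0.08,0,0,0,0,0],[0.08,0,0,0,0,0]]
  ]
}}

```text
time_s: 16.82
eef_pos: [0.5262, 0.1109, 0.0381]
ee_rot: [0.707, -0.028, 0.707, 0.028]
wrist_force: [-0.4, 0.3, -1.3]
width: 0.203
```

```bash
python3 st.py
```

```text
t 16.82 tcp [0.5262 0.1109 0.0381] F [-0.37  0.32 -1.31] M [ 0.027  0.015 -0.016] w 0.203 yaw 4.5 tilt [-0.  0.]
to ring tool y,z units -6.61 -0.976
```

{"fn": "jog_arm", "kwargs": {
  "rows": [
    [[0.01,0,0,0,0,0],[0.02,0,0,0,0,0],[0.03,0,0,0,0,0],[0.03,0,0,0,0,0],[0.03,0,0,0,0,0]]
  ]
}}

```text
time_s: 17.23
eef_pos: [0.5263, 0.111, 0.0377]
ee_rot: [0.707, -0.028, 0.706, 0.028]
wrist_force: [-1.4, -0.5, 5.5]
width: 0.201
```

```bash
python3 st.py
```

```text
t 17.23 tcp [0.5263 0.111  0.0377] F [-1.44 -0.52  5.54] M [-0.134  0.574 -0.005] w 0.201 yaw 4.5 tilt [0.0004 0.0003]
to ring tool y,z units -6.61 -0.981
```

Seated at the same height as at the grasp (0.0377). Releasing.

{"fn": "jog_arm", "kwargs": {
  "rows": [
    [[-0.02,0,0,0,0,0],[-0.02,0,0,0,0,0],[-0.02,0,0,0,0,0],[-0.02,0,0,0,0,0],[-0.02,0,0,0,0,0],[-0.02,0,0,0,0,0]]
  ],
  "claw": 90
}}

```text
time_s: 17.73
eef_pos: [0.5262, 0.1109, 0.0376]
ee_rot: [0.707, -0.028, 0.707, 0.028]
wrist_force: [-0.4, 0.1, 0.2]
width: 0.645
```

{"fn": "jog_arm", "kwargs": {
  "rows": [
    [[-0.3,0,0,0,0,0],[-0.8,0,0,0,0,0],[-1.4,0,0,0,0,0],[-2.0,0,0,0,0,0],[-2.7,0,0,0,0,0],[-3.4,0,0,0,0,0],[-3.6,0,-1,0,0,0],[-3.6,0,-2,0,0,0],[-3.6,0,-2,0,0,0],[-3.6,0,-2,0,0,0],[-3.6,0,-2,0,0,0]]
  ]
}}

```text
time_s: 18.65
eef_pos: [0.4468, 0.1048, 0.182]
ee_rot: [0.707, -0.028, 0.706, 0.028]
wrist_force: [0.4, 0.0, -0.1]
width: 0.648
```

```bash
python3 st.py
python3 - <<'E'
from station import grab_frame
from h import *
T,S=grab_frame("top"),grab_frame("scene")
for c in blobs(S["color"],"red"):
    (x,y),(w,h),a=cv2.minAreaRect(c)
    if abs(x-392)<25 and abs(y-255)<20: print(np.round([x,y,w,h,a],1),"before 392.1 254.8 13.7 30.9 10.0")
b=cv2.resize(T["color"][248:288,357:397],(400,400),interpolation=cv2.INTER_CUBIC)
c=cv2.resize(S["color"][215:295,350:430],(400,400),interpolation=cv2.INTER_CUBIC)
cv2.imwrite("pics/e.png",cv2.hconcat([b,c]))
E
```

```text
t 18.65 tcp [0.4468 0.1048 0.182 ] F [ 0.41  0.04 -0.07] M [ 0.043 -0.015 -0.009] w 0.648 yaw 4.52 tilt [0.0014 0.0007]
to ring tool y,z units -6.613 1.013
[391.7 254.5  12.8  30.4   9.5] before 392.1 254.8 13.7 30.9 10.0
```

View pics/e.png

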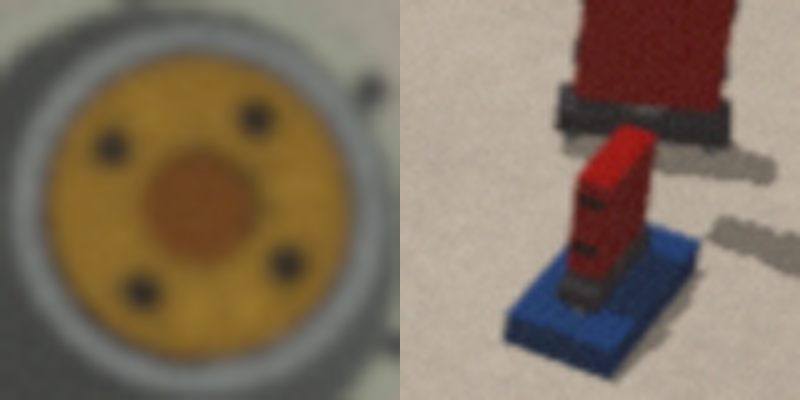

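The spanner stands upright in its rest (crop px (610,210)) within half a pixel of where it started. The ring's holes are unchanged since it was tightened. Handing in.

```bash
python3 -c "
from station import r
print(r.close_job())"
```

```text
the job is handed in; nothing more can be done
None
```

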